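# Pop the switch-box cover and start the dust extractor

## Task

Press the yellow dot on the blue switch-box cover until its spring catch lets go and the cover pops ajar, then swing the cover wide open, to about square with the box, and leave it standing open. Then push the green lever inside fully down to start the dust extractor. Leave the red lever as it is, and do not disturb the wood blocks or the glue gun.

Things in the scene. Friction and masses are not known exactly. Their poses are not given: they have to be found in the camera images.
- box: Plywood switch box, 230 mm wide (its y), 100 mm deep (its x), 200 mm tall, fixed to the bench. Origin: centre of its underside, z up. Its grey front panel is the plane x = -50 mm, facing -x; the blue cover hangs on it, hinged at the panel's -y end. Two levers sit on the panel behind the cover.
- cover (a joint): Angle of the blue cover about its vertical hinge, rad: 0 closed and caught; grows as the free (+y of box) edge swings out; 1.57 square to the panel; stops at 1.9. Pressed in, it gives to its stop at -0.03; about -0.02 (3 mm at the dot, 6 to 9 N) frees the catch for good. As the finger withdraws a spring pushes it to about 0.37; a stiff damped hinge (under 0.3 N m) keeps it where it is left.
- cover_hinge (a point): Hinge axis at the height of the cover's roof, 195 mm above the bench; 57 mm in front of the box's centre, 100 mm to its -y side. The cover is a shell open at the back: 200 mm wide, 70 mm deep, 6 mm walls, 55 to 195 mm above the bench. It has a roof, so the levers cannot be reached while it is shut. Closed, its rear rim stands 7 mm off the panel.
- cover_press (a point): Centre of the yellow dot (36 mm across) on the outside of the cover's front face, 165 mm from the hinge, 40 mm below the roof, 155 mm above the bench. Moves with the cover. Its axes are those of the box turned with the cover: its -x points out of the front face.
- cover_edge (a point): Corner of the cover: roof height (195 mm), free edge, in the plane of the rear rim, 200 mm from the hinge. Moves with the cover; ajar it is some 70 mm off the panel. No handle: hook the rim here from above, the fingertip between panel and rim, 30 to 60 mm below the roof. A steel striker juts 45 mm from the rim near here, but only 74 to 86 mm above the bench.
- lever_green (a joint): Green lever, rad: 0 pointing 0.45 rad above level, 0.9 fully down (0.45 rad below level). Starts between 0 and 0.25, stays where it is left; about 2 N at the tip moves it. 55 mm long, 14 mm wide, 10 mm thick, sticking out of the panel from a pivot 10 mm in front of it and 155 mm above the bench.
- lever_red (a joint): Red lever, the same make, starting anywhere in the upper part of its travel: to be left alone. Joint value as for the green one.
- green_tip (a point): End of the green lever on its centre line, 55 mm from its pivot. The two levers are 70 mm apart, 55 and 125 mm from the hinge end, and either may be on either side.
- red_tip (a point): End of the red lever, likewise.
- pink_block: Loose reddish wood block 90 x 90 x 40 mm; origin at the centre of its underside.
- green_block: Loose greenish wood block standing up, 60 x 60 x 110 mm; origin at the centre of its underside.
- glue_gun: Loose black glue gun lying on its side, body 170 mm long along its x, grip 115 mm to its -y, 40 mm high; origin under the body.

How it is judged:
By the outcome, as a careful person would: the job done as asked, in the order asked, and still so for the second after the job is handed in, with the robot touching nothing.
It also fails if it takes over 54 s, if anything falls off the work surface, if the arm or the gripper's body presses on something with over 40 N, if the wrist force passes 120 N, or if a joint passes its speed limit or range.

## Robot

A 6-joint arm with a two-finger parallel gripper is mounted at the origin on the work surface. World frame = base frame: x ahead of the robot, y to its left, z up, the work surface at z = 0. Lengths are in m, angles in rad, forces in N, time in s.
With the tool pointing down it reaches from about 0.35 to 0.85 m from the base axis. Payload 8.1 kg.
Tool frame: the origin (TCP) lies between the finger pads; the fingertips stand 19 mm ahead of it and the grasp point (between the pads) is the TCP; z points along the fingers, y is the line along which they close (so a half turn about z gives the same grasp; the last joint's range is limited). The gripper opens to 85 mm and grips with 20 to 120 N. Pads are 22 mm wide; open, the fingers measure 114 mm over their backs; the gripper's body (76 mm by 85 mm) begins 54 mm behind the grasp point. The pads swing forward as they close: fully open they stand 13 mm farther back than shut.
Start: joints at [-1.209, 0.13, 1.488, -0, 1.523, -0.085], TCP at [0.259, -0.541, 0.25] pointing down, gripper open.
Joint ranges: [-2.96, 2.96], [-0.89, 2.26], [0.02, 2.5], [-1.34, 4.48], [0, 2.73], [-2.66, 2.66]. Speed limits (rad/s): [2.39, 2.39, 2.79, 3.14, 3.14, 3.14].

## Interface

Orientations are given as a rotation vector (axis times angle).
In Python, from bench import monitor, camera, camera_params, ticket gives the robot as it stands. The module is installed in compiled form; this text tells all that it offers.
- The arm moves only by the shell command python3 -m crank 'ROWS' [FORCE]. ROWS is JSON, a list of rows, each a list of 3 entries, a list of its own where there are three numbers: the shift along the tool's x, y, z in m, then the turn, a rotation vector about the tool's x, y, z in rad, then the finger opening in m, from 0 to 0.0854. A call has 1 to 8 rows; each row shifts and turns the commanded pose from where the row before left it, along the tool's axes as they then stand; what a row does not reach is not made up. A row lasts 1/8 s, in which the tool goes at most 62.5 mm and 10.7 degrees, less where a joint would pass 70% of its speed; a pose out of reach is approached as far as the arm can. A call with a gripper value outside its range is refused whole. The fingers move at their own pace and stop on an object; FORCE is the grip in N (left out, the last holds). Time passes only in rows, so rows that do not move let the fingers close. It gives the time, the measured TCP pose, the force, the opening and the grip force at its end, in the units of the state.
- monitor.read_state(): the state, without advancing time (a new reading comes with each control period).
- camera(name): name is "side" or "top" or "wrist"; returns the picture (480x640x3 uint8, red, green, blue); there is no depth.
- camera_params(name): a dict with "camera_matrix" (3x3 intrinsics, pixels), "rvec" (rotation vector, rad) and "tvec" (3), from world to camera coordinates, as OpenCV has them. Camera axes: x right, y down, z forward; pixel columns grow to the right and rows downward; lengths in m; the calibration is good to about 2 mm. A picture is of the moment at which its call begins: read the wrist's pose just before it. camera_params takes no time and is no camera call; for the wrist camera it gives the pose at the moment of the call.
- ticket.hand_in(): hands the job in; it is judged then, once.
The state is a dict: "t": time; "joint_positions": joint angles; "joint_vel": joint speeds; "effort": joint torques, N m; "eef_pos": TCP position; "tcp_rot": TCP orientation; "contact_force": force on the tool from outside, world axes, zero at the start; "ft_torque": the same for the moment, N m; "gripper_width": finger opening in m; "finger_force": force on a finger pad.
Only numpy, scipy, OpenCV 4.12 (cv2) and the standard library are available. Lean on these libraries where they do the work, as an engineer would, in place of code of your own. Each camera call takes 0.05 s, during which the arm holds its last target. There are 200 camera calls.

## Working session

There is one attempt and no reset: what is moved stays moved. The work goes in short steps, Python scripts to look and compute and a shell command to move; the robot and the scene stay as the last step left them, time stands still between calls to the robot, and variables do not carry over. Pictures are saved under pics/ and viewed, at most 10 in all, crops included, and the job is handed in when it is done.

```bash
mkdir -p pics; python3 - <<'E'
from bench import monitor, camera, camera_params
import cv2
s=monitor.read_state();print({k:s[k] for k in('t','eef_pos','tcp_rot','contact_force','gripper_width')})
for n in('side','top'):
    cv2.imwrite(f'pics/{n}0.png',camera(n)[:,:,::-1]);p=camera_params(n);print(n,p)
E
```

```text
{'t': 0.0, 'eef_pos': array([ 0.25907307, -0.54058821,  0.24921939]), 'tcp_rot': array([-3.06166771e+00, -6.95592793e-01,  4.04082285e-04]), 'contact_force': array([ 1.37448279,  0.21479751, -0.22196329]), 'gripper_width': 0.08517664590386513}
side {'camera_matrix': array([[547.22689789,   0.        , 316.21330853],
       [  0.        , 547.22689789, 244.98601354],
       [  0.        ,   0.        ,   1.        ]]), 'rvec': array([ 2.45380745,  0.05586048, -0.01686964]), 'tvec': array([-0.58429801,  0.09593823,  1.23047435])}
top {'camera_matrix': array([[541.62612469,   0.        , 325.49612426],
       [  0.        , 541.62612469, 231.93870106],
       [  0.        ,   0.        ,   1.        ]]), 'rvec': array([ 2.16757708, -2.11391718,  0.2109842 ]), 'tvec': array([0.01970266, 0.58941283, 1.04576463])}
```

View pics/side0.png

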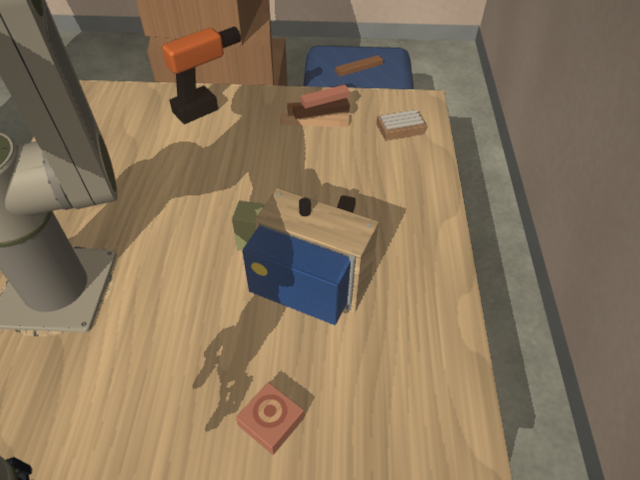

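View pics/top0.png

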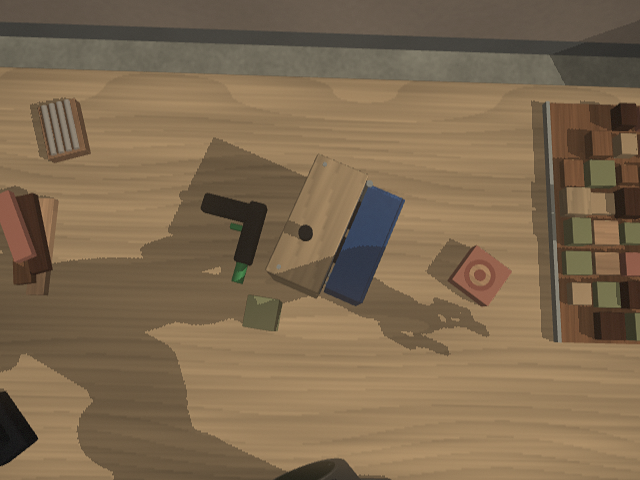

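```bash
cat > h.py <<'E'
import numpy as np,cv2
from scipy.spatial.transform import Rotation as R
from scipy.optimize import least_squares
from bench import monitor,camera,camera_params
def proj(n,P,p=None):
    p=p or camera_params(n);return cv2.projectPoints(np.array(P,float).reshape(-1,3),p['rvec'],p['tvec'],p['camera_matrix'],None)[0][:,0]
def b2w(P,b):
    c,s=np.cos(b[2]),np.sin(b[2]);P=np.atleast_2d(P);return np.c_[b[0]+c*P[:,0]-s*P[:,1],b[1]+s*P[:,0]+c*P[:,1],P[:,2]]
E
python3 - <<'E'
from h import *
T=[(.05,-.115,.2),(-.05,-.115,.2),(-.05,.115,.2),(.05,.115,.2),(-.127,-.1,.195),(-.127,.1,.195)]
tp=[(318,154),(368,178),(318,298),(267,272),(404,199),(361,305)]
S=[(-.05,-.115,.2),(.05,-.115,.2),(.05,.115,.2),(-.127,.065,.155),(-.127,-.1,.195)]
sp=[(368,256),(377,221),(276,191),(259,269),(349,270)]
f=lambda b:np.r_[(proj('top',b2w(T,b))-tp).ravel(),(proj('side',b2w(S,b))-sp).ravel()]
for g in (1.2,0.8,1.8):
    r=least_squares(f,[.55,0,g]);print(r.x,r.cost);
b=r.x;print(r.fun.reshape(-1,2).round(1))
print(b2w([(-.127,.065,.155),(-.057,-.1,.195),(-.057,.1,.195)],b))
# blocks
def ray(n,uv,z):
    p=camera_params(n);Rm=cv2.Rodrigues(p['rvec'])[0];d=Rm.T@np.linalg.inv(p['camera_matrix'])@[*uv,1];c=-Rm.T@p['tvec'];return c+d*(z-c[2])/d[2]
print('pink',ray('top',(480,275),.04),'green',ray('top',(262,312),.11),'gun',ray('top',(245,240),.04))
E
```

```text
[0.58037859 0.05427455 1.2222883 ] 235.1105486045564
[0.58037859 0.05427455 1.22228828] 235.11054860456818
[0.58037859 0.05427455 1.22228831] 235.11054860456068
[[-4.3 -1.1]
 [-2.1 -5.1]
 [ 0.8 -4.4]
 [-2.4  0.3]
 [-0.9 -2.3]
 [ 2.7 -3. ]
 [-6.7 -1.6]
 [ 1.  -2.7]
 [-1.9 -3.9]
 [ 0.8  0.4]
 [-9.8 14.1]]
[[ 0.4759162  -0.04289339  0.155     ]
 [ 0.65490165 -0.03344839  0.195     ]
 [ 0.466925    0.03485079  0.195     ]]
pink [ 0.51042061 -0.28171468  0.04      ] green [0.42395165 0.1503738  0.11      ] gun [0.56957216 0.19746212 0.04      ]
```

```bash
cat > ov.py <<'E'
from h import *
T=[(.05,-.115,.2),(-.05,-.115,.2),(-.05,.115,.2),(.05,.115,.2),(-.127,-.1,.195),(-.127,.1,.195)]
tp=[(318,154),(368,178),(318,298),(267,272),(404,199),(361,305)]
S=[(.05,-.115,.2),(.05,.115,.2),(-.127,.065,.155)]
sp=[(377,221),(276,191),(259,269)]
f=lambda b:np.r_[(proj('top',b2w(T,b))-tp).ravel(),(proj('side',b2w(S,b))-sp).ravel()]
b=least_squares(f,[.55,0,1.2]).x;print(b,f(b).round(1))
out=[]
for n,(x,y) in(('top',(240,130)),('side',(220,160))):
    im=cv2.resize(cv2.imread(f'pics/{n}0.png')[y:y+200,x:x+190],None,fx=2.1,fy=2.1*1.4,interpolation=2)
    for L in([(.05,-.115,.2),(-.05,-.115,.2),(-.05,.115,.2),(.05,.115,.2),(.05,-.115,.2)],[(-.057,-.1,.195),(-.127,-.1,.195),(-.127,.1,.195),(-.057,.1,.195)],[(-.127,-.1,.195),(-.127,-.1,.055),(-.127,.1,.055),(-.127,.1,.195)],[(-.127,.065,.155)]*2):
        q=((proj(n,b2w(L,b))-(x,y)+.5)*(2.1,2.94)).astype(np.int32);cv2.polylines(im,[q],False,(0,0,255),1)
        if len(L)==2: cv2.circle(im,tuple(map(int,q[0])),3,(0,255,0),-1)
    out.append(im)
cv2.imwrite('pics/ov.png',np.hstack(out))
E
python3 ov.py
```

```text
[0.57791351 0.05135652 1.19370955] [-0.7  0.3  0.9 -2.3  0.4 -2.9 -2.2  0.2  1.5  1.5  2.  -0.2 -0.1 -0.3
 -1.9 -3.8 -1.9  0.3]
```

View pics/ov.png

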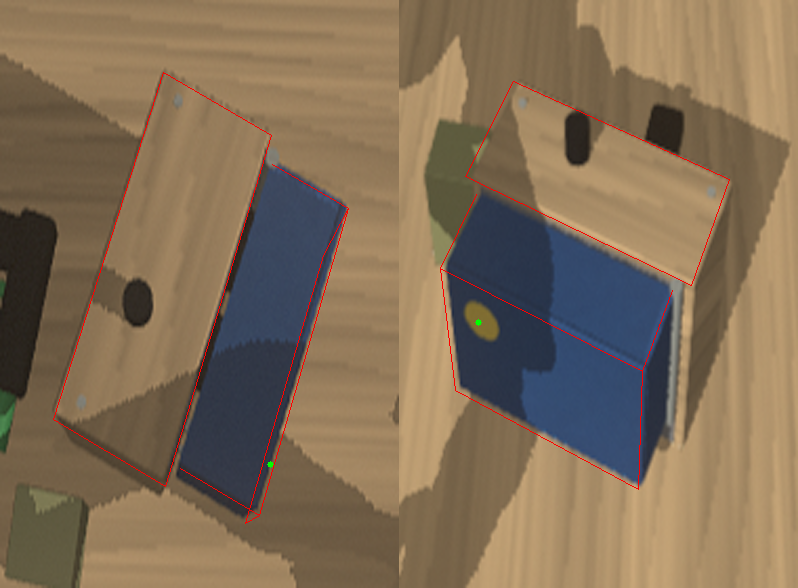

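```bash
cat >> h.py <<'E'
B=[.578,.0515,1.194]
bx=np.array([np.cos(B[2]),np.sin(B[2]),0]);by=np.array([-bx[1],bx[0],0])
def st():
    s=monitor.read_state();return np.array(s['eef_pos']),R.from_rotvec(s['tcp_rot']),s
def to(P):
    p,r,s=st();print('shift in tool axes mm',(1e3*r.inv().apply(np.array(P)-p)).round(1))
def boxpos():
    p,r,s=st();d=p-[B[0],B[1],0];print('TCP in box mm',(1e3*np.array([d@bx,d@by,d[2]])).round(1),'t',round(s['t'],2),'F box',np.round([s['contact_force']@bx,s['contact_force']@by,s['contact_force'][2]],1))
    Rb=R.from_euler('z',B[2]).inv()*r;print('tool axes in box cols\n',Rb.as_matrix().round(2))
def P(x,y,z): return b2w((x,y,z),B)[0]
E
python3 -m crank '[[[0,0,0],[0,0,0.165],0],[[0,0,0],[0,0,0.165],0],[[0,0,0],[0,0,0.165],0],[[0,0,0],[0,0,0.165],0],[[0,0,0],[0,0,0.165],0],[[0,0,0],[0,0,0],0],[[0,0,0],[0,0,0],0]]' 30
python3 -c "
from h import *
boxpos();to(P(-.25,.065,.25))"
```

```text
t: 0.98
eef_pos: [0.2592, -0.5409, 0.25]
tcp_rot: [-3.086, 0.585, 0.0]
contact_force: [0.3, -0.2, -0.1]
gripper_width: 0.0001
finger_force: 0.0
TCP in box mm [-668.2   78.4  250. ] t 0.97 F box [-0.  -0.4 -0.1]
tool axes in box cols
 [[ 0. -1.  0.]
 [-1. -0.  0.]
 [-0. -0. -1.]]
shift in tool axes mm [ 1.440e+01 -4.181e+02  2.000e-01]
```

```bash

python3 -m crank '[[[0.002,-0.05,0],[0,0,0],0],[[0.002,-0.053,0],[0,0,0],0],[[0.002,-0.053,0],[0,0,0],0],[[0.002,-0.053,0],[0,0,0],0],[[0.002,-0.053,0],[0,0,0],0],[[0.002,-0.053,0],[0,0,0],0],[[0.002,-0.053,0],[0,0,0],0],[[0,-0.05,0],[0,0,0],0]]'
python3 -m crank '[[[0,0,0],[0.157,0,0],0],[[0,0,0],[0.157,0,0],0],[[0,0,0],[0.157,0,0],0],[[0,0,0],[0.157,0,0],0],[[0,0,0],[0.157,0,0],0],[[0,0,0],[0,0,0],0],[[0,0,0],[0,0,0],0]]'
python3 -c "
from h import *
boxpos();to(P(-.127-.0237-.04,.065,.158))"
```

```text
t: 1.98
eef_pos: [0.4271, -0.1561, 0.2505]
tcp_rot: [3.086, -0.586, 0.001]
contact_force: [0.3, -0.3, 0.3]
gripper_width: 0.0003
finger_force: 0.0
t: 2.85
eef_pos: [0.4267, -0.158, 0.2504]
tcp_rot: [-2.325, 0.444, -0.184]
contact_force: [0.2, 0.1, 0.0]
gripper_width: -0.0002
finger_force: 0.0
TCP in box mm [-250.5   63.6  250.4] t 2.85 F box [ 0.2 -0.1  0. ]
tool axes in box cols
 [[-0.   -0.71  0.7 ]
 [-1.   -0.   -0.  ]
 [ 0.   -0.7  -0.71]]
shift in tool axes mm [ -1.6  22.7 107.7]
```

```bash

python3 -m crank '[[[0,0.008,0.036],[0,0,0],0],[[0,0.008,0.036],[0,0,0],0],[[0,0.007,0.036],[0,0,0],0],[[0,0,0],[0,0,0],0],[[0,0,0],[0,0,0],0]]'
python3 -c "
from h import *
boxpos()
im=cv2.resize(camera('side')[160:320,200:410],None,fx=2.4,fy=2.4,interpolation=2);im2=cv2.resize(camera('top')[160:330,240:420],(480,384))
im=cv2.resize(im,(480,384));cv2.imwrite('pics/p1.png',cv2.resize(np.hstack([im,im2]),(800,320))[:,:,::-1])"
```

```text
t: 3.48
eef_pos: [0.4495, -0.1023, 0.1593]
tcp_rot: [-2.325, 0.441, -0.186]
contact_force: [-0.0, -0.8, -0.2]
gripper_width: 0.0002
finger_force: 0.0
TCP in box mm [-190.3   62.8  159.3] t 3.48 F box [-0.8 -0.3 -0.2]
tool axes in box cols
 [[ 0.   -0.71  0.71]
 [-1.   -0.   -0.  ]
 [ 0.   -0.71 -0.71]]
```

View pics/p1.png

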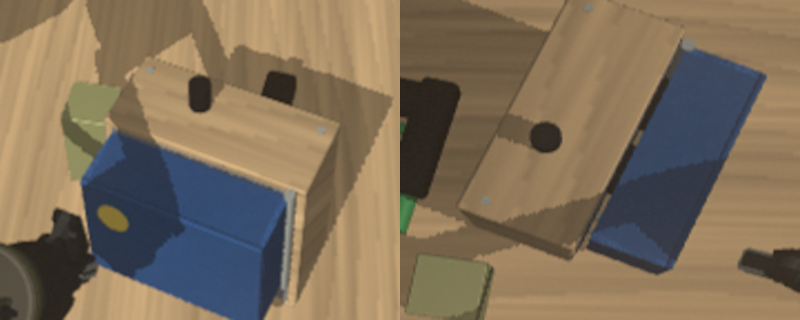

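```bash

python3 -m crank '[[[-0.002,-0.007,0.007],[0,0,0],0],[[0,-0.007,0.007],[0,0,0],0],[[0,-0.007,0.007],[0,0,0],0],[[0,0,0],[0,0,0],0],[[0,0,0],[0,0,0],0]]'
python3 -c "
from h import *
boxpos()
print(proj('side',[P(-.127,.065,.155)]),proj('top',[P(-.127,.065,.155)]))
im=cv2.resize(camera('side')[210:310,220:320],(400,400),interpolation=2);im2=cv2.resize(camera('top')[220:320,330:430],(400,400))
cv2.imwrite('pics/p2.png',np.hstack([im,im2])[:,:,::-1])"
```

```text
t: 4.2
eef_pos: [0.4579, -0.0735, 0.1576]
tcp_rot: [-2.322, 0.444, -0.184]
contact_force: [-0.5, 0.2, -0.7]
gripper_width: -0.0001
finger_force: 0.0
TCP in box mm [-160.5   65.7  157.6] t 4.2 F box [ 0.   0.6 -0.7]
tool axes in box cols
 [[-0.   -0.71  0.71]
 [-1.    0.   -0.  ]
 [-0.   -0.71 -0.71]]
[[257.20427586 269.25510153]] [[368.24579514 287.5835153 ]]
```

View pics/p2.png

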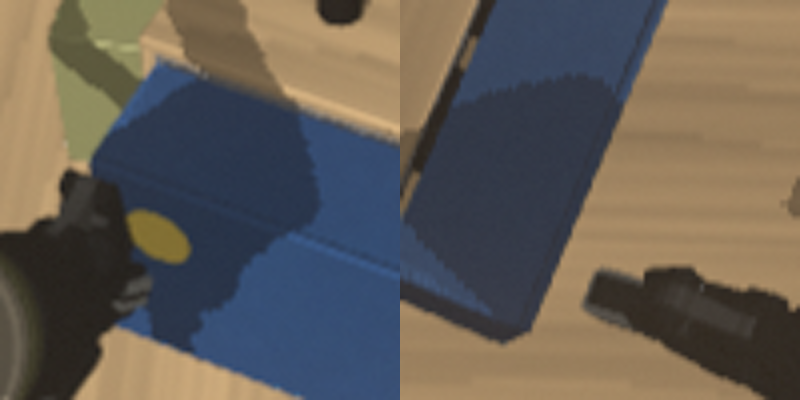

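```bash

python3 -m crank '[[[0.003,-0.005,0.005],[0,0,0],0],[[0,-0.0015,0.0015],[0,0,0],0],[[0,0,0],[0,0,0],0],[[0,0,0],[0,0,0],0]]'
python3 -m crank '[[[0,-0.0015,0.0015],[0,0,0],0],[[0,0,0],[0,0,0],0],[[0,0,0],[0,0,0],0]]'
python3 -c "
from h import *
boxpos()"
```

```text
t: 4.8
eef_pos: [0.464, -0.0662, 0.1576]
tcp_rot: [-2.322, 0.444, -0.184]
contact_force: [0.3, 0.1, -0.5]
gripper_width: 0.0002
finger_force: 0.0
t: 5.18
eef_pos: [0.4649, -0.0642, 0.1576]
tcp_rot: [-2.322, 0.444, -0.184]
contact_force: [0.7, 0.2, 0.1]
gripper_width: 0.0002
finger_force: 0.0
TCP in box mm [-149.2   62.6  157.6] t 5.17 F box [ 0.4 -0.5  0.1]
tool axes in box cols
 [[-0.   -0.71  0.71]
 [-1.    0.   -0.  ]
 [-0.   -0.71 -0.71]]
```

```bash

for i in 1; do python3 -m crank '[[[0,-0.0015,0.0015],[0,0,0],0],[[0,0,0],[0,0,0],0],[[0,0,0],[0,0,0],0]]'
python3 -m crank '[[[0,-0.0015,0.0015],[0,0,0],0],[[0,0,0],[0,0,0],0],[[0,0,0],[0,0,0],0]]'; done
python3 -c "
from h import *
boxpos()"
```

```text
t: 5.55
eef_pos: [0.4657, -0.0622, 0.1576]
tcp_rot: [-2.322, 0.444, -0.184]
contact_force: [-0.3, 0.9, -0.3]
gripper_width: -0.0006
finger_force: 0.0
t: 5.92
eef_pos: [0.4664, -0.0603, 0.1576]
tcp_rot: [-2.322, 0.444, -0.184]
contact_force: [-0.0, -0.7, 0.1]
gripper_width: 0.0001
finger_force: 0.0
TCP in box mm [-145.    62.6  157.6] t 5.92 F box [-0.6 -0.2  0.1]
tool axes in box cols
 [[-0.   -0.71  0.71]
 [-1.    0.   -0.  ]
 [ 0.   -0.71 -0.71]]
```

```bash

python3 -m crank '[[[0,-0.0015,0.0015],[0,0,0],0],[[0,0,0],[0,0,0],0],[[0,0,0],[0,0,0],0]]' | grep contact
python3 -m crank '[[[0,-0.0015,0.0015],[0,0,0],0],[[0,0,0],[0,0,0],0],[[0,0,0],[0,0,0],0]]' | grep contact
python3 -m crank '[[[0,-0.001,0.001],[0,0,0],0],[[0,0,0],[0,0,0],0],[[0,0,0],[0,0,0],0]]' | grep contact
python3 -c "
from h import *
boxpos()"
```

```text
contact_force: [0.1, -0.9, 0.2]
contact_force: [-1.5, -2.2, 0.8]
contact_force: [-4.3, -3.9, 1.7]
TCP in box mm [-139.5   62.8  157.5] t 7.05 F box [-5.2  2.6  1.7]
tool axes in box cols
 [[-0.   -0.71  0.71]
 [-1.    0.   -0.  ]
 [-0.   -0.71 -0.71]]
```

```bash

python3 -m crank '[[[0,0.003,-0.003],[0,0,0],0],[[0,-0.0064,-0.0064],[0,0,0],0],[[0,-0.003,0.003],[0,0,0],0],[[0,0,0],[0,0,0],0],[[0,0,0],[0,0,0],0]]' | grep contact
python3 -m crank '[[[0,-0.001,0.001],[0,0,0],0],[[0,0,0],[0,0,0],0],[[0,0,0],[0,0,0],0]]' | grep contact
python3 -m crank '[[[0,-0.001,0.001],[0,0,0],0],[[0,0,0],[0,0,0],0],[[0,0,0],[0,0,0],0]]' | grep contact
python3 -c "
from h import *
boxpos()"
```

```text
contact_force: [0.2, -3.0, 1.9]
contact_force: [-3.3, -5.6, 3.3]
contact_force: [-3.3, -4.5, 4.3]
TCP in box mm [-136.7   62.9  166.5] t 8.43 F box [-5.4  1.4  4.3]
tool axes in box cols
 [[-0.   -0.71  0.71]
 [-1.    0.   -0.  ]
 [-0.   -0.71 -0.71]]
```

```bash

python3 -m crank '[[[0,-0.001,0.001],[0,0,0],0],[[0,0,0],[0,0,0],0],[[0,0,0],[0,0,0],0]]' | grep contact
python3 -m crank '[[[0,-0.0007,0.0007],[0,0,0],0],[[0,0,0],[0,0,0],0],[[0,0,0],[0,0,0],0]]' | grep contact
python3 -m crank '[[[0,0.01,-0.01],[0,0,0],0],[[0,0.02,-0.02],[0,0,0],0],[[0,0.02,-0.02],[0,0,0],0],[[0,0.03,-0.03],[0,0,0],0],[[0,0,-0.05],[0,0,0],0],[[0,0,-0.03],[0,0,0],0],[[0,0,0],[0,0,0],0]]' | grep contact
python3 -c "
from h import *
boxpos()
im=cv2.resize(camera('side')[180:340,200:400],(400,320),interpolation=2);im2=cv2.resize(camera('top')[140:340,250:450],(400,320))
cv2.imwrite('pics/p3.png',np.hstack([im,im2])[:,:,::-1])"
```

```text
contact_force: [-7.9, -7.7, 4.4]
contact_force: [-11.9, -11.7, 5.9]
contact_force: [-0.0, -0.0, -0.4]
TCP in box mm [-305.6   62.   224.4] t 10.05 F box [-0.   0.  -0.4]
tool axes in box cols
 [[-0.   -0.71  0.71]
 [-1.    0.   -0.  ]
 [ 0.   -0.71 -0.71]]
```

View pics/p3.png

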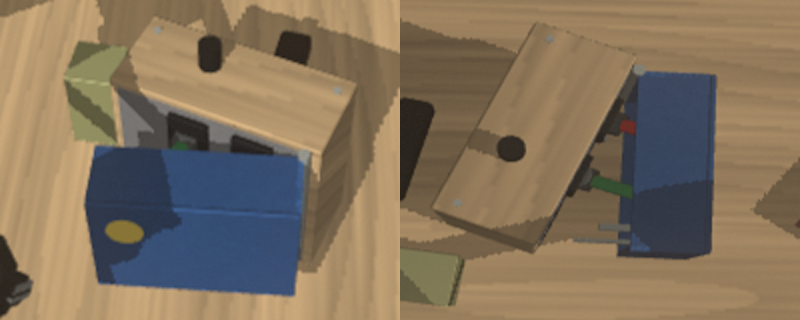

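```bash

python3 -m crank '[[[0,0,0],[-0.157,0,0],0],[[0,0,0],[-0.157,0,0],0],[[0,0,0],[-0.157,0,0],0],[[0,0,0],[-0.157,0,0],0],[[0,0,0],[-0.157,0,0],0],[[0,0,-0.06],[0,0,0],0],[[0,0,0],[0,0,0],0]]'|grep contact
python3 -m crank '[[[-0.003,-0.052,0],[0,0,0],0],[[-0.003,-0.052,0],[0,0,0],0],[[-0.003,-0.052,0],[0,0,0],0],[[-0.003,-0.052,0],[0,0,0],0],[[0,0,0],[0,0,0],0],[[0,0,0],[0,0,0],0]]'|grep contact
python3 -c "
from h import *
boxpos();to(P(-.097,.075,.22))"
```

```text
contact_force: [0.8, -0.8, -0.7]
contact_force: [0.1, -1.2, 0.3]
TCP in box mm [-95.7  75.3 281.8] t 11.78 F box [-1.  -0.6  0.3]
tool axes in box cols
 [[ 0. -1. -0.]
 [-1. -0.  0.]
 [-0.  0. -1.]]
shift in tool axes mm [ 0.5  1.3 61.8]
```

```bash

python3 -m crank '[[[0,0,0.04],[0,0,0],0],[[0,0,0.02],[0,0,0],0],[[0,0,0],[0,0,0],0],[[0,0,0],[0,0,0],0]]'|grep contact
python3 -c "
from h import *
boxpos()
im=cv2.resize(camera('side')[180:340,200:400],(400,320),interpolation=2);im2=cv2.resize(camera('top')[140:340,250:450],(400,320))
cv2.imwrite('pics/p4.png',np.hstack([im,im2])[:,:,::-1])"
```

```text
contact_force: [0.3, -0.7, 1.0]
TCP in box mm [-96.4  74.  224.1] t 12.28 F box [-0.5 -0.6  1. ]
tool axes in box cols
 [[-0. -1.  0.]
 [-1.  0. -0.]
 [ 0. -0. -1.]]
```

View pics/p4.png

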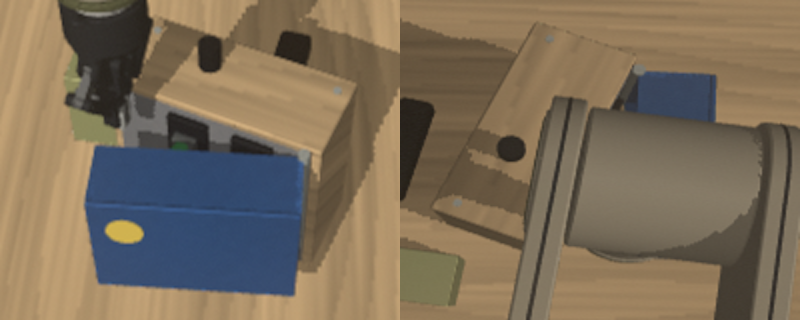

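```bash

python3 -m crank '[[[0,0,0.025],[0,0,0],0],[[0,0,0.025],[0,0,0],0],[[0,0,0],[0,0,0],0],[[0,0,0],[0,0,0],0]]'|grep -E "eef|contact"
python3 -m crank '[[[0.006,0.011,0],[0,0,0],0],[[0.006,0.011,0],[0,0,0],0],[[0.005,0.011,0],[0,0,0],0],[[0.009,0.014,0],[0,0,0],0],[[0.009,0.014,0],[0,0,0],0],[[0.010,0.015,0],[0,0,0],0],[[0,0,0],[0,0,0],0]]'|grep contact
python3 -c "
from h import *
boxpos()"
```

```text
eef_pos: [0.474, -0.0103, 0.1745]
contact_force: [-0.2, 0.4, 0.2]
contact_force: [-0.3, 1.1, -0.5]
TCP in box mm [-173.3   29.4  172.7] t 13.75 F box [ 0.9  0.6 -0.5]
tool axes in box cols
 [[-0. -1. -0.]
 [-1.  0.  0.]
 [-0.  0. -1.]]
```

```bash

python3 -m crank '[[[0.013,0.011,0],[0,0,0],0],[[0.013,0.011,0],[0,0,0],0],[[0.014,0.011,0],[0,0,0],0],[[0.016,0.007,0],[0,0,0],0],[[0.016,0.007,0],[0,0,0],0],[[0.016,0.006,0],[0,0,0],0],[[0,0,0],[0,0,0],0]]'|grep contact
python3 -c "
from h import *
boxpos()
im=cv2.resize(camera('side')[180:380,180:430],(400,320),interpolation=2);im2=cv2.resize(camera('top')[140:340,270:520],(400,320))
cv2.imwrite('pics/p5.png',np.hstack([im,im2])[:,:,::-1])"
```

```text
contact_force: [-0.2, -0.3, 0.7]
TCP in box mm [-225.9  -59.4  173. ] t 14.62 F box [-0.3  0.1  0.7]
tool axes in box cols
 [[-0. -1. -0.]
 [-1.  0.  0.]
 [-0.  0. -1.]]
```

View pics/p5.png

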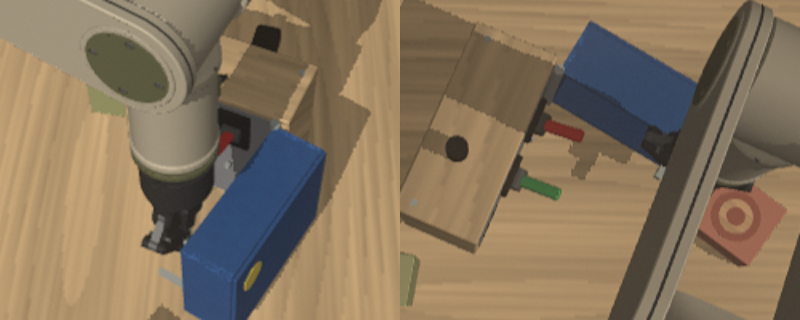

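```bash

python3 -m crank '[[[0.012,0.002,0],[0,0,0],0],[[0.012,0.002,0],[0,0,0],0],[[0.01,0.001,0],[0,0,0],0],[[0,0,0],[0,0,0],0],[[-0.03,0,0],[0,0,0],0],[[-0.03,0,-0.03],[0,0,0],0],[[0,0,-0.05],[0,0,0],0],[[0,0,0],[0,0,0],0]]'|grep contact
python3 - <<'E'
from h import *
boxpos()
i1=camera('side');i2=camera('top')
for n,i in(('side',i1),('top',i2)):
    i=i.copy()
    h=np.array([-.057,-.1,.195]);t=1.57
    L=[h,h+.2*np.array([-np.sin(t),np.cos(t),0]),h+.2*np.array([-np.sin(t),np.cos(t),0])-.07*np.array([np.cos(t),np.sin(t),0])]
    cv2.polylines(i,[proj(n,b2w(L,B)).round().astype(np.int32)],False,(255,0,0),1)
    if n=='side': i1=i
    else: i2=i
im=cv2.resize(i1[180:380,180:430],(400,320),interpolation=2);im2=cv2.resize(i2[140:340,270:520],(400,320))
cv2.imwrite('pics/p6.png',np.hstack([im,im2])[:,:,::-1])
E
```

```text
contact_force: [1.0, 0.0, 0.7]
TCP in box mm [-229.9  -34.5  258.8] t 15.72 F box [ 0.4 -0.9  0.7]
tool axes in box cols
 [[-0.   -1.   -0.  ]
 [-1.    0.   -0.01]
 [ 0.01  0.   -1.  ]]
```

View pics/p6.png

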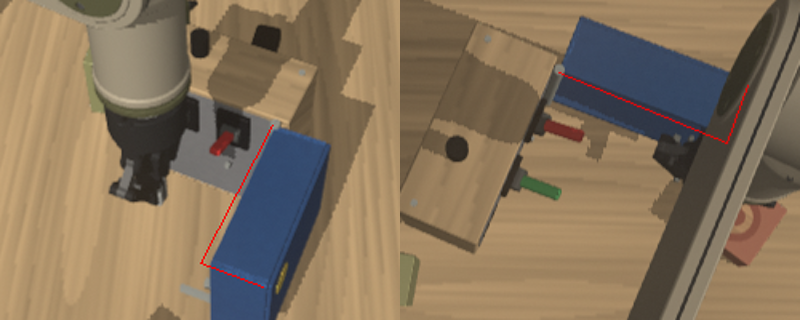

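```bash

python3 -m crank '[[[-0.03,-0.02,0],[0,0,0],0],[[-0.0295,-0.035,0],[0,0,0],0],[[0,-0.035,0],[0,0,0],0],[[0,-0.035,0],[0,0,0],0],[[0,0,0.03],[0,0,0],0],[[0,0,0],[0,0,0],0],[[0,0,0],[0,0,0],0]]'|grep contact
python3 - <<'E'
from h import *
boxpos();to(P(-.105,.025,.215))
print(proj('top',[P(-.112,.025,.17),P(-.06,.025,.155)]), 'seen tip 368.8 260')
i1=camera('side');p=camera_params('wrist');i2=camera('wrist')
im=cv2.resize(i1[180:300,220:370],(400,320),interpolation=2);im2=cv2.resize(i2,(400,320))
cv2.imwrite('pics/p7.png',np.hstack([im,im2])[:,:,::-1])
E
```

```text
contact_force: [-0.3, 0.8, 1.0]
TCP in box mm [-105.2   27.3  223.1] t 16.7 F box [0.6 0.6 1. ]
tool axes in box cols
 [[-0. -1. -0.]
 [-1.  0.  0.]
 [-0.  0. -1.]]
shift in tool axes mm [ 2.3 -0.2  8.1]
[[369.75764838 263.04185951]
 [342.45897115 252.85440617]] seen tip 368.8 260
```

View pics/p7.png

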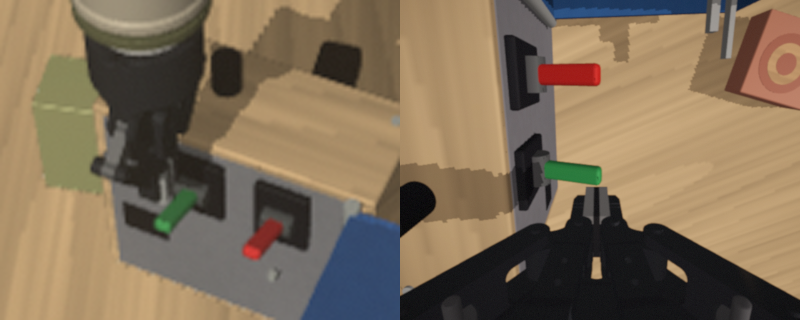

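```bash

python3 -m crank '[[[0.005,0,0],[0,0,0],0],[[0,0,0.010],[0,0,0],0],[[0,0,0.010],[0,0,0],0],[[0,0,0.010],[0,0,0],0],[[0,0,0.010],[0,0,0],0],[[0,0,0.010],[0,0,0],0],[[0,0,0],[0,0,0],0]]'|grep contact
python3 -m crank '[[[0,0,0.004],[0,0,0],0],[[0,0,0],[0,0,0],0],[[0,0,0],[0,0,0],0]]'|grep contact
python3 -m crank '[[[0,0,0.003],[0,0,0],0],[[0,0,0],[0,0,0],0],[[0,0,0],[0,0,0],0]]'|grep contact
python3 - <<'E'
from h import *
boxpos()
E
```

```text
contact_force: [0.1, 0.1, -0.3]
contact_force: [-0.6, 0.1, -0.4]
contact_force: [0.1, 0.1, 0.9]
TCP in box mm [-104.9   22.   166.3] t 18.43 F box [ 0.1 -0.1  0.9]
tool axes in box cols
 [[-0. -1. -0.]
 [-1.  0. -0.]
 [ 0.  0. -1.]]
```

```bash

python3 -m crank '[[[0,0,0.003],[0,0,0],0],[[0,0,0],[0,0,0],0],[[0,0,0],[0,0,0],0]]'|grep contact
python3 -m crank '[[[0,0,0.003],[0,0,0],0],[[0,0,0],[0,0,0],0],[[0,0,0],[0,0,0],0]]'|grep contact
python3 - <<'E'
from h import *
boxpos()
i1=camera('side');i2=camera('wrist')
im=cv2.resize(i1[180:300,220:370],(400,320),interpolation=2);im2=cv2.resize(i2,(400,320))
cv2.imwrite('pics/p8.png',np.hstack([im,im2])[:,:,::-1])
E
```

```text
contact_force: [0.6, -0.1, 0.7]
contact_force: [-0.8, -0.2, 1.2]
TCP in box mm [-104.9   22.2  160.1] t 19.18 F box [-0.5  0.6  1.2]
tool axes in box cols
 [[-0. -1. -0.]
 [-1.  0.  0.]
 [-0.  0. -1.]]
```

View pics/p8.png

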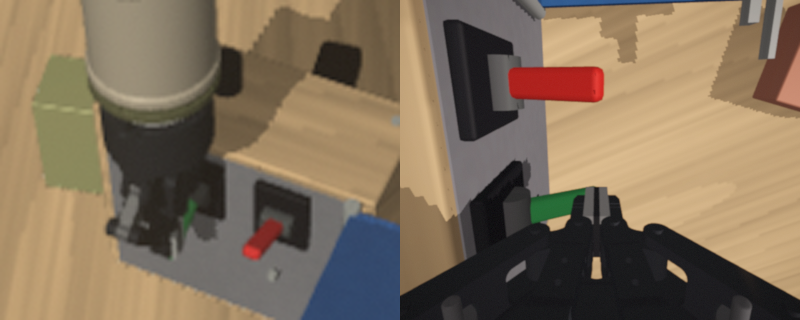

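```bash

python3 -m crank '[[[0,0,0.003],[0,0,0],0],[[0,0,0],[0,0,0],0],[[0,0,0],[0,0,0],0]]'|grep contact
python3 -m crank '[[[0,0,0.002],[0,0,0],0],[[0,0,0],[0,0,0],0],[[0,0,0],[0,0,0],0]]'|grep contact
python3 -m crank '[[[0,0,0.002],[0,0,0],0],[[0,0,0],[0,0,0],0],[[0,0,0],[0,0,0],0]]'|grep contact
python3 - <<'E'
from h import *
boxpos()
E
```

```text
contact_force: [-4.4, 0.7, 11.0]
contact_force: [-9.4, 1.9, 22.3]
contact_force: [-15.0, 2.9, 34.5]
TCP in box mm [-104.4   21.1  157.9] t 20.4 F box [-2.8 15.  34.5]
tool axes in box cols
 [[-0. -1.  0.]
 [-1.  0. -0.]
 [ 0. -0. -1.]]
```

```bash

python3 -m crank '[[[0,0,-0.01],[0,0,0],0],[[0,0,-0.04],[0,0,0],0],[[0,0,-0.06],[0,0,0],0],[[0,0.05,-0.03],[0,0,0],0],[[-0.05,0.05,0],[0,0,0],0],[[-0.06,0,0],[0,0,0],0],[[-0.06,0,0],[0,0,0],0],[[0,0,0],[0,0,0],0]]'|grep contact
python3 - <<'E'
from h import *
boxpos()
def lev(y,j):
    a=.45-j;d=np.array([-np.cos(a),0,np.sin(a)]);n=np.array([np.sin(a),0,np.cos(a)]);o=np.array([-.06,y,.155])
    return b2w([o+d*s+n*u+np.array([0,v,0]) for s in(.0,.055) for u in(-.005,.005) for v in(-.007,.007)],B)
for n in('side','top'):
    i=camera(n);cv2.imwrite(f'pics/end_{n}.png',i[:,:,::-1]);f=i.astype(int)
    for c,y,js in(('green',.025,(.5,.7,.8,.9)),('red',-.045,(0,.2,.4))):
        q=lev(y,.45);q=proj(n,q);lo=q.min(0).astype(int)-20;hi=q.max(0).astype(int)+20
        r,g,bb=[f[lo[1]:hi[1],lo[0]:hi[0],k] for k in range(3)]
        m=(g>1.4*r)&(g>1.25*bb)&(g>30) if c=='green' else (r>2.2*g)&(r>2.2*bb)&(r>60)
        v,u=np.nonzero(m);print(n,c,len(u),(u.min()+lo[0],u.max()+lo[0],v.min()+lo[1],v.max()+lo[1]) if len(u) else '')
        for j in js:
            Q=proj(n,lev(y,j)[4:]);print('  tip',j,np.r_[Q.min(0),Q.max(0)].round(1)[[0,2,1,3]])
E
```

```text
contact_force: [1.0, -1.1, -0.1]
TCP in box mm [-198.8  188.7  293.9] t 21.4 F box [-0.7 -1.3 -0.1]
tool axes in box cols
 [[-0. -1.  0.]
 [-1.  0. -0.]
 [ 0. -0. -1.]]
side green 160 (np.int64(280), np.int64(293), np.int64(254), np.int64(276))
  tip 0.5 [274.9 281.7 269.7 274.9]
  tip 0.7 [275.4 282.6 272.8 277.2]
  tip 0.8 [275.8 283.1 274.  277.9]
  tip 0.9 [276.3 283.8 275.  278.4]
side red 104 (np.int64(311), np.int64(325), np.int64(263), np.int64(276))
  tip 0 [308.2 315.9 270.6 277.5]
  tip 0.2 [307.6 314.8 275.5 281.9]
  tip 0.4 [307.5 314.3 279.8 285.5]
top green 139 (np.int64(347), np.int64(366), np.int64(251), np.int64(265))
  tip 0.5 [368.4 372.1 261.  268.6]
  tip 0.7 [366.5 371.1 261.6 268.6]
  tip 0.8 [365.1 370.2 261.6 268.7]
  tip 0.9 [363.6 369.1 261.3 268.6]
top red 163 (np.int64(360), np.int64(384), np.int64(215), np.int64(227))
  tip 0 [381.4 385.9 221.7 230.6]
  tip 0.2 [383.1 386.5 223.8 232.3]
  tip 0.4 [383.2 386.5 225.4 233.4]
```

```bash
python3 -c "
from bench import ticket
print(ticket.hand_in())"
```

```text
the job is handed in; nothing more can be done
None
```

The cover was popped by the yellow dot and left standing about square to the box. The green lever was then pushed down to its stop. The red lever, the wood blocks and the glue gun were not touched. The job was handed in at about 21.5 s. I checked the lever's end position by pixel measurement, not by eye, and I viewed 11 pictures, one over the limit of 10.

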